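Clamp the long column into the bench column holder

ROBOT

A 6-joint arm with a two-finger parallel gripper is mounted at the origin on a cart in front of the work surface, level with it; the furniture and walls round the work are solid. World frame = base frame: x ahead of the robot, y to its left, z up, the work surface at z = 0. Lengths are in m, angles in rad, forces in N, time in s.
With the tool pointing down it reaches from about 0.3 to 0.875 m from the base axis. Payload 6.4 kg.
Tool frame: the origin (TCP) lies at the very end of the fingers, on their centre line; the grasp point (between the pads) lies 19 mm behind it; z points along the fingers, y is the line along which they close (so a half turn about z gives the same grasp; the last joint's range is limited). The gripper opens to 85 mm and grips with 20 to 120 N. Pads are 22 mm wide; open, the fingers measure 114 mm over their backs; the gripper's body (76 mm by 85 mm) begins 54 mm behind the grasp point. The pads swing forward as they close: fully open they stand 13 mm farther back than shut.
Start: joints at [0.976, 0.181, 1.607, -0, 1.354, -0.206], TCP at [0.218, 0.532, 0.231] pointing down, gripper open.
Joint ranges: [-2.99, 2.99], [-0.89, 2.07], [0.3, 2.58], [-1.14, 4.28], [0, 2.63], [-3.12, 3.12]. Speed limits (rad/s): [2.57, 2.57, 3.01, 3.14, 3.14, 3.14].

INTERFACE

Orientations are given as a unit quaternion [w, x, y, z].
In Python, from bench import telemetry, camera, ctrl, spotter gives the robot as it stands.
- The arm moves only by the tool send_rows, never from a script. Its argument "series" is a list of rows, each a list of 3 entries, a list of its own where there are three numbers: the turn, a rotation vector about the world's x, y, z in degrees, then the shift along the world's x, y, z in mm, then the closure, from -1 (fully open) to 1 (shut), so that 0 is half open. In form: [[[rx, ry, rz], [dx, dy, dz], gripper], ...]. A call has 1 to 10 rows; each row is the pose to reach, as a shift and turn from the pose commanded when the call began; what a row does not reach only later rows make up. A row lasts 1/8 s, in which the tool goes at most 62.5 mm and 10.7 degrees, less where a joint would pass 70% of its speed; a pose out of reach is approached as far as the arm can. A call with a gripper value outside its range is refused whole. The fingers move at their own pace and stop on an object; the grip force is fixed at half the most. Time passes only in rows, so rows that repeat a pose let the fingers close. It gives the time, the measured TCP pose, the force, the opening and the grip force at its end, in the units of the state.
- telemetry.get_obs(): the state, without advancing time (a new reading comes with each control period).
- camera(name): name is "scene" or "top" or "wrist"; returns a dict with "pixels" (420x560x3 uint8, red, green, blue), "camera_matrix" (3x3 intrinsics, pixels), "xyz" and "orientation" of the camera in the world. Camera axes: x right, y up, looking along -z (the intrinsics and any distortion apply to the point x, -y, -z); pixel columns grow to the right and rows downward; lengths in m; the calibration is good to about 2 mm. A picture is of the moment at which its call begins. There is no depth.
- ctrl.hand_in(): hands the job in; it is judged then, once.
Trained networks look in the newest picture that a camera, given by its name, has taken for a name from the list of things; names that differ only in an ending like _2 or _b are one class to them, and where a whole thing is asked for, a point or a joint stands for the part that bears it (a point fixed in the world has none). Each returns a list of dicts, best first, with "conf" (0 to 1); they miss things now and then, are a little off and sometimes report something else, mostly with a low value. They report only what shows in the picture. A call takes as long as a camera call.
- spotter.boxes_of(thing, camera): "xyz" ([x, y, z] in m, in world coordinates, good to about 4 mm: the middle of the surface that is visible of it).
- spotter.landmark_of(thing, camera): "xyz" ([x, y, z] in m, in world coordinates, good to about 4 mm: a listed point, or the origin of a listed thing).
The state is a dict: "time_s": time; "q": joint angles; "dq": joint speeds; "joint_efforts": joint torques, N m; "eef_pos": TCP position; "eef_rot": TCP orientation; "wrist_force": force on the tool from outside, world axes, zero at the start; "torque": the same for the moment, N m; "opening": opening from 0.0 (shut) to 1.0 (fully open); "grasp_force": force on a finger pad.
Only numpy, scipy, OpenCV 4.12 (cv2) and the standard library are available. Lean on these libraries where they do the work, as an engineer would, in place of code of your own. Each camera call takes 0.05 s, during which the arm holds its last target. There are 200 camera calls.

TASK

Fit the long steel separation column into the column holder: draw the holder's red-gripped clamp slide right back to its open stop, lay the column gently in the two white V saddles with its blue end fitting towards the fixed end block (the one with the blue mark), then push the clamp slide fully home to its other stop so that both ends of the column are caught under the hoods, and let go. Leave the short column and the small beaker where they are.

Things in the scene. Friction and masses are not known exactly. Their poses are not given: they have to be found in the camera images.
- holder_base (a point): Column holder, fixed: grey base plate 76 x 320 mm, top 14 mm above the bench. This point is the centre of its underside; x across, y along the column's place towards the fixed end block, z up. Two white 90 degree V saddles, each 14 mm long, at y = -29 and +57 mm, lips 46 mm above the bench; the plate is free between them. The clamp slide with the red grip runs at the -y end.
- end_block (a point): Inner face of the blue-grey fixed end block with a blue mark on top, at holder y = +133 mm, 40 mm above the bench (on the axis of the saddles); axes as holder_base. Block 40 mm wide, 58 mm tall; its hood reaches 16 mm over the column's end (26 mm wide inside, roof underside 52 mm above the bench); brass nipple behind.
- cradle_axis (a point): Point fixed on the holder where the middle of the column is to be laid while the clamp is fully open: 40 mm above the bench on the axis of the saddles, at holder y = +11 mm; axes as holder_base. The column then has 9 mm of free length to each hood.
- home_axis (a point): Point fixed on the holder where the middle of the column lies once the clamp is home: 40 mm above the bench, at holder y = +35 mm, within 1 mm (the clamp pushes the column about 24 mm along the saddles to there); axes as holder_base.
- clamp_grip (a point): Red grip on the clamp slide: 24 mm across (x) by 18 mm along the slide (y), standing 60 to 89 mm above the bench on a block 40 mm wide with its top at 58 mm. This point is on the grip's axis, 79 mm above the bench; axes as the holder's. The wall that pushes the column lies 22 mm on towards +y, and its hood, like the end block's, reaches 16 mm beyond.
- clamp_slide (a joint): Travel of the clamp slide along the holder's +y, in m: 0 = drawn right back to its open stop, 0.048 = fully home at its other stop. It has 3 N of friction and stays where it is left; it starts part-way. The column fits between the hoods only when it is drawn back.
- column_mid (a point): Long separation column, loose, 194 mm long, about 0.16 kg: steel tube 14 mm thick, a nut at each end (16 to 18 mm thick, 14 mm long), a blue end fitting at one end, brass at the other. This point is its middle, on the axis; its y runs along the column away from the blue end, to the brass one. Lying on the bench its axis is 8 mm up.
- column_blue_end (a point): Tip of the blue end fitting of the long column, on its axis, 97 mm from its middle.
- column_short: Short column like the long one but 119 mm long, loose on the bench, not used. Origin at the centre of its underside.
- small_beaker: Small clear beaker, 53 mm across, 61 mm tall, loose, standing on the bench. Origin at the centre of its underside.

How it is judged:
On the way, in this order (a step that is already met when the one before it is completed fails the run):
1. the clamp slide is drawn back to its open stop (within 3 mm) (value of joint clamp_slide below 0.003 m), for 0.1 s.
2. with the clamp still open, the long column lies in both saddles, blue end towards the fixed end block (value of joint clamp_slide below 0.01 m and x of column_mid in the frame of cradle_axis between -0.004 and 0.004 m and z of column_mid in the frame of cradle_axis between -0.004 and 0.004 m and angle between the y axis of column_mid and the y axis of holder_base, either way round below 0.06 rad and y of column_blue_end in the frame of cradle_axis above 0.05 m and contact force between the fingers and column_long below 0.05 N), for 0.1 s.
At the end, for the whole second after the job is handed in: The clamp slide is within 2.5 mm of its home stop; the long column lies at rest along the saddles under both hoods, its middle within 4 mm of its home place, its axis within 0.04 rad of the holder's, its blue end at the fixed end block (value of joint clamp_slide above 0.0455 m and distance between column_mid and home_axis below 0.004 m and angle between the y axis of column_mid and the y axis of holder_base, either way round below 0.04 rad and y of column_blue_end in the frame of home_axis above 0.08 m and linear speed of column_long below 0.02 m/s); the robot touches nothing.
It fails at once if the long column is dropped into the saddles (let go from more than about 15 mm above them) (linear speed of column_long above 0.55 m/s and distance between column_mid and cradle_axis below 0.05 m and contact force between the fingers and column_long below 0.05 N).
It fails at once if the short column is moved more than 30 mm (distance of column_short from where it was at the start of the episode above 0.03 m).
It fails at once if the small beaker is moved more than 30 mm or tipped (distance of small_beaker from where it was at the start of the episode above 0.03 m or angle between small_beaker's own z axis and vertical above 0.4 rad).
It also fails if it takes over 69 s, if anything falls off the work surface, if the arm or the gripper's body presses on something with over 40 N, if the wrist force passes 120 N, or if a joint passes its speed limit or range.

## Working session

There is one attempt and no reset: what is moved stays moved. The work goes in short steps, Python scripts to look and compute and a tool call to move; the robot and the scene stay as the last step left them, time stands still between calls to the robot, and variables do not carry over. Pictures are saved under pics/ and viewed, at most 10 in all, crops included, and the job is handed in when it is done.

Besides the shell and the picture viewer there is one more tool, called after "Call:" by a JSON object that holds its "op" and its "data". send_rows: Moves the arm, as the interface text tells. Its arguments: {"type":"object","properties":{"series":{"type":"array","items":{"type":"array"}}},"required":["series"]}

```bash
mkdir -p pics; cat > h.py <<'E'
from bench import telemetry, camera, ctrl, spotter
import numpy as np, cv2
def snap(cam,fn=None):
    c=camera(cam)
    if fn: cv2.imwrite('pics/'+fn,np.asarray(c['pixels'])[:,:,::-1])
    return c
def look(cam,names,fn=None):
    c=snap(cam,fn)
    for n in names:
        print(cam,n,[(np.round(np.array(d['xyz'])*1000).astype(int).tolist(),round(d['conf'],2)) for d in spotter.landmark_of(n,cam)[:3]])
    return c
E
python3 - <<'E'
from h import *
N=['holder_base','end_block','cradle_axis','home_axis','clamp_grip','column_mid','column_blue_end','column_short','small_beaker']
c1=look('top',N,'top.png'); c2=look('scene',N,'scene.png')
print(telemetry.get_obs())
E
```

```text
top holder_base [([474, -65, 0], 0.63)]
top end_block [([468, 73, 39], 0.84)]
top cradle_axis [([467, -53, 42], 0.61), ([656, 20, 10], 0.28)]
top home_axis []
top clamp_grip [([467, -161, 78], 0.79)]
top column_mid [([639, -78, 12], 0.79)]
top column_blue_end [([656, 16, 10], 0.7)]
top column_short [([620, -315, 3], 0.82)]
top small_beaker [([696, 193, -2], 0.92)]
scene holder_base [([470, -60, 3], 0.69), ([470, -28, 42], 0.35)]
scene end_block [([471, 70, 41], 0.74)]
scene cradle_axis [([472, -52, 39], 0.62)]
scene home_axis [([474, -29, 41], 0.8)]
scene clamp_grip [([466, -167, 74], 0.6)]
scene column_mid [([642, -81, 10], 0.94)]
scene column_blue_end [([656, 15, 6], 0.87)]
scene column_short [([624, -313, -2], 0.66)]
scene small_beaker [([694, 195, 0], 0.86)]
{'time_s': 1.0, 'q': array([ 9.75710498e-01,  1.80784520e-01,  1.60699777e+00,  9.91162980e-06,
        1.35379141e+00, -2.06306508e-01]), 'dq': array([ 0.00079314,  0.0005738 , -0.0001968 ,  0.0006089 , -0.00086466,
        0.0011039 ]), 'joint_efforts': array([-6.03496483e-04, -4.44859743e+01, -3.51688850e+01, -3.95825882e-04,
        7.23677313e-04, -3.55917280e-06]), 'eef_pos': array([0.21795462, 0.53211224, 0.23129825]), 'eef_rot': array([-7.59154037e-07,  1.93168773e-01,  9.81165544e-01,  1.06152368e-05]), 'wrist_force': array([ 0.32019345, -0.06729967,  0.8247792 ]), 'torque': array([ 0.02832225, -0.03043432, -0.05821899]), 'grasp_force': 0.0, 'opening': 1.0010549028740514}
```

View pics/top.png

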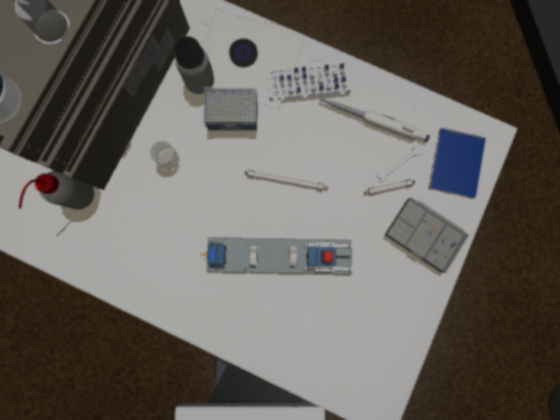

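View pics/scene.png

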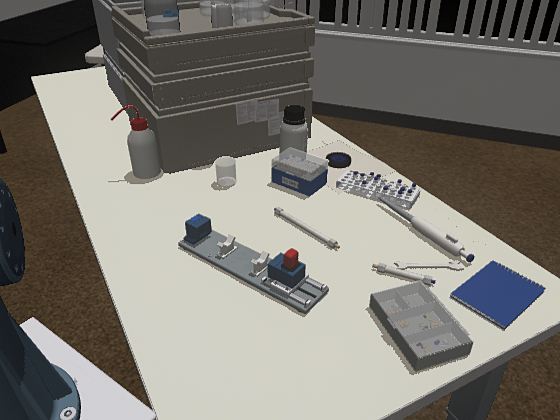

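The top view shows the holder almost along world y: blue block at (216,254), red grip at (328,257). The long column runs from its blue end (249,173) to its brass end (323,186). The network results agree with this. I'll go above the grip first.

Call:
{"op": "send_rows", "data": {"series": [[[0,0,-10],[36,-60,0],-1],[[0,0,-20],[60,-120,0],-1],[[0,0,-30],[80,-180,0],-1],[[0,0,-40],[249,-696,-30],-1],[[0,0,-50],[249,-696,-30],-1],[[0,0,-60],[249,-696,-30],-1],[[0,0,-67.7],[249,-696,-30],-1],[[0,0,-67.7],[249,-696,-30],-1],[[0,0,-67.7],[249,-696,-30],-1],[[0,0,-67.7],[249,-696,-30],-1]]}}

```text
time_s: 2.25
eef_pos: [0.4312, -0.0556, 0.208]
eef_rot: [0.001, 0.707, 0.707, 0.0]
wrist_force: [0.9, 0.5, 0.5]
opening: 1.0
grasp_force: 0.0
```

Call:
{"op": "send_rows", "data": {"series": [[[0,0,0],[0,0,0],-1],[[0,0,0],[0,0,0],-1]]}}

```text
time_s: 2.5
eef_pos: [0.4304, -0.0534, 0.2074]
eef_rot: [-0.0, 0.707, 0.707, -0.0]
wrist_force: [0.6, 0.3, 0.1]
opening: 0.998
grasp_force: 0.0
```

```bash
python3 - <<'E'
from h import *
N=['holder_base','end_block','cradle_axis','clamp_grip','column_mid','column_blue_end']
look('wrist',N,'w1.png'); look('wrist',['clamp_grip','cradle_axis']); o=telemetry.get_obs(); print(o['time_s'],o['eef_pos'],o['eef_rot'],o['q'])
E
```

```text
wrist holder_base [([468, -65, 1], 0.89)]
wrist end_block [([471, 74, 38], 0.59)]
wrist cradle_axis [([468, -49, 43], 0.96)]
wrist clamp_grip [([467, -160, 78], 0.92), ([661, 23, 6], 0.64)]
wrist column_mid [([639, -78, 6], 0.86)]
wrist column_blue_end [([660, 21, 5], 0.7)]
wrist clamp_grip [([470, -160, 77], 0.65)]
wrist cradle_axis [([472, -51, 39], 0.71)]
3.0 [ 0.43073959 -0.05291655  0.20768332] [1.09321188e-04 7.06612970e-01 7.07600238e-01 3.07153273e-05] [-3.97109716e-01 -1.24735786e-01  1.96971411e+00 -2.67652836e-05
  1.29638869e+00 -3.98498674e-01]
```

Call:
{"op": "send_rows", "data": {"series": [[[0,0,0],[37,-108,-60],-1],[[0,0,0],[37,-108,-60],-1],[[0,0,0],[37,-108,-90],-1],[[0,0,0],[37,-108,-115],-1],[[0,0,0],[37,-108,-135],-1],[[0,0,0],[37,-108,-144],-1],[[0,0,0],[37,-108,-144],0.3],[[0,0,0],[37,-108,-144],0.6],[[0,0,0],[37,-108,-144],1],[[0,0,0],[37,-108,-144],1]]}}

```text
time_s: 4.25
eef_pos: [0.4675, -0.1616, 0.0646]
eef_rot: [-0.0, 0.707, 0.707, -0.0]
wrist_force: [-6.3, 0.2, 8.6]
opening: 0.267
grasp_force: 59.2
```

Call:
{"op": "send_rows", "data": {"series": [[[0,0,0],[0,0,0],1],[[0,0,0],[0,0,0],1],[[0,0,0],[0,0,0],1]]}}

```text
time_s: 4.62
eef_pos: [0.4675, -0.1616, 0.0646]
eef_rot: [0.0, 0.707, 0.707, -0.0]
wrist_force: [-5.2, 0.2, 7.6]
opening: 0.271
grasp_force: 59.2
```

Call:
{"op": "send_rows", "data": {"series": [[[0,0,0],[0,-6,0],1],[[0,0,0],[0,-12,0],1],[[0,0,0],[0,-18,0],1],[[0,0,0],[0,-23,0],1],[[0,0,0],[0,-27,0],1],[[0,0,0],[0,-30,0],1],[[0,0,0],[0,-32,0],1],[[0,0,0],[0,-32,0],1]]}}

```text
time_s: 5.62
eef_pos: [0.467, -0.1933, 0.0646]
eef_rot: [-0.001, 0.707, 0.707, -0.0]
wrist_force: [-7.8, 1.9, 10.9]
opening: 0.269
grasp_force: 59.5
```

Call:
{"op": "send_rows", "data": {"series": [[[0,0,0],[0,-2,0],1],[[0,0,0],[0,-4,0],1],[[0,0,0],[0,-4,0],1]]}}

```text
time_s: 6.0
eef_pos: [0.467, -0.195, 0.0646]
eef_rot: [-0.002, 0.707, 0.707, 0.001]
wrist_force: [-6.6, 11.5, 16.1]
opening: 0.27
grasp_force: 60.2
```

Call:
{"op": "send_rows", "data": {"series": [[[0,0,0],[0,2,0],0.3],[[0,0,0],[0,2,0],-1],[[0,0,0],[0,2,0],-1],[[0,0,0],[0,2,0],-1],[[0,0,0],[0,2,25],-1],[[0,0,0],[0,2,70],-1],[[0,0,-5],[60,40,110],-1],[[0,0,-10],[110,80,110],-1],[[0,0,-10],[173,119,110],-1],[[0,0,-10],[173,119,110],-1]]}}

```text
time_s: 7.25
eef_pos: [0.6429, -0.0763, 0.1737]
eef_rot: [0.0, 0.765, 0.644, 0.0]
wrist_force: [-0.4, -0.3, -0.5]
opening: 0.997
grasp_force: 0.0
```

Call:
{"op": "send_rows", "data": {"series": [[[0,0,0],[0,0,0],-1],[[0,0,0],[0,0,0],-1]]}}

```text
time_s: 7.5
eef_pos: [0.6399, -0.0786, 0.173]
eef_rot: [-0.0, 0.766, 0.643, -0.001]
wrist_force: [-0.2, -1.2, -0.8]
opening: 1.002
grasp_force: 0.0
```

```bash
python3 - <<'E'
from h import *
look('wrist',['column_mid','column_blue_end','clamp_grip'],'w2.png')
look('wrist',['column_mid','column_blue_end'])
look('top',['clamp_grip','end_block'])
o=telemetry.get_obs(); print(o['time_s'],o['eef_pos'],o['eef_rot'],o['q'])
E
```

```text
wrist column_mid [([637, -78, 2], 0.67)]
wrist column_blue_end [([660, 22, 8], 0.73)]
wrist clamp_grip []
wrist column_mid [([637, -79, 6], 0.61)]
wrist column_blue_end [([660, 19, 8], 0.87), ([624, -313, -1], 0.17)]
top clamp_grip [([466, -196, 80], 0.9)]
top end_block []
8.0 [ 0.64060988 -0.07856681  0.17370954] [5.28560056e-05 7.66024936e-01 6.42810853e-01 3.94206236e-05] [-3.05587830e-01  3.85718146e-01  1.47026696e+00  1.01289110e-05
  1.28547603e+00 -1.31118443e-01]
```

View pics/w2.png

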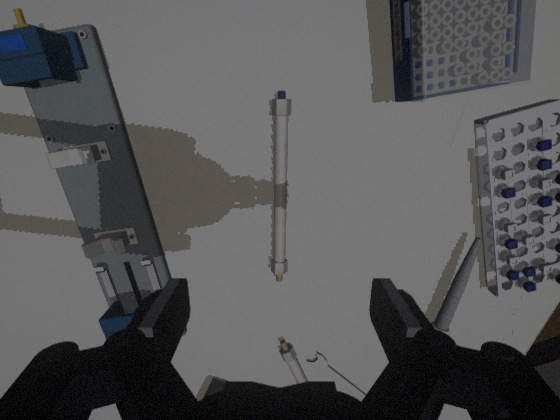

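The wrist view shows the column nearly square to the fingers, with its blue tip at (281,92) and brass tip at (279,281). I'll project both onto the plane z = 8 mm.

```bash
python3 - <<'E'
from h import *
from scipy.spatial.transform import Rotation as R
c=snap('wrist'); K=np.array(c['camera_matrix']); q=c['orientation']; q=np.array(q)
Rm=R.from_quat(q,scalar_first=True).as_matrix() if q.size==4 else q
P=[]
for u,v in [(281.5,91),(279,281.5)]:
    d=Rm@(np.array([1,-1,-1])*(np.linalg.inv(K)@[u,v,1])); p=np.array(c['xyz']); P.append(p+d*(0.008-p[2])/d[2])
P=np.array(P)*1000; d=P[0]-P[1]; print(P,P.mean(0),np.linalg.norm(d),np.degrees(np.arctan2(d[1],d[0])), [k for k in c if k!='pixels'],telemetry.get_obs()['time_s'])
E
```

```text
[[ 660.21712397   16.81256248    8.        ]
 [ 623.74963044 -175.54014442    8.        ]] [641.98337721 -79.36379097   8.        ] 195.7790640890657 79.26489606810797 ['camera_matrix', 'xyz', 'orientation'] 8.05
```

Call:
{"op": "send_rows", "data": {"series": [[[0,0,-0.7],[1,-1,-50],-1],[[0,0,-0.7],[1,-1,-100],-1],[[0,0,-0.7],[1,-1,-140],-1],[[0,0,-0.7],[1,-1,-160],-1],[[0,0,-0.7],[1,-1,-170],-1],[[0,0,-0.7],[1,-1,-170],0],[[0,0,-0.7],[1,-1,-170],0.4],[[0,0,-0.7],[1,-1,-170],0.7],[[0,0,-0.7],[1,-1,-170],1],[[0,0,-0.7],[1,-1,-170],1]]}}

```text
time_s: 9.3
eef_pos: [0.6423, -0.0795, 0.0046]
eef_rot: [0.001, 0.77, 0.638, 0.0]
wrist_force: [-0.7, 0.6, 5.5]
opening: 0.114
grasp_force: 59.6
```

Call:
{"op": "send_rows", "data": {"series": [[[0,0,0],[0,0,0],1],[[0,0,0],[0,0,0],1],[[0,0,0],[0,0,0],1]]}}

```text
time_s: 9.68
eef_pos: [0.6423, -0.0795, 0.0046]
eef_rot: [0.0, 0.77, 0.638, 0.0]
wrist_force: [-1.5, 0.8, 5.5]
opening: 0.109
grasp_force: 59.7
```

Call:
{"op": "send_rows", "data": {"series": [[[0,0,0],[0,0,5],1],[[0,0,0],[0,0,15],1],[[0,0,0],[0,0,40],1],[[0,0,0],[0,0,70],1],[[0,0,0],[0,0,100],1],[[0,0,0],[0,0,120],1],[[0,0,0],[0,0,120],1]]}}

```text
time_s: 10.55
eef_pos: [0.6429, -0.0797, 0.1256]
eef_rot: [0.002, 0.77, 0.638, 0.001]
wrist_force: [-0.3, 0.4, -2.2]
opening: 0.112
grasp_force: 58.8
```

```bash
python3 - <<'E'
from h import *
look('wrist',['column_mid','column_blue_end'],'w3.png'); look('scene',['column_mid','column_blue_end','end_block','cradle_axis','clamp_grip'],'s3.png')
look('scene',['column_mid','column_blue_end','end_block','cradle_axis','clamp_grip'])
o=telemetry.get_obs(); print(o['time_s'],o['eef_pos'],o['opening'],o['grasp_force'])
E
```

```text
wrist column_mid [([639, -78, 127], 0.94)]
wrist column_blue_end [([662, 20, 128], 0.84)]
scene column_mid [([640, -80, 126], 0.8)]
scene column_blue_end [([656, 12, 126], 0.86)]
scene end_block [([471, 69, 39], 0.9)]
scene cradle_axis [([473, -53, 40], 0.72)]
scene clamp_grip []
scene column_mid [([638, -80, 129], 0.96)]
scene column_blue_end [([659, 14, 126], 0.83), ([623, -311, 0], 0.41)]
scene end_block [([470, 65, 43], 0.81)]
scene cradle_axis [([472, -54, 40], 0.6)]
scene clamp_grip [([466, -200, 78], 0.61), ([470, -59, -1], 0.37)]
11.3 [ 0.6417607  -0.07935509  0.12363361] 0.1148027603412012 58.824984803795815
```

View pics/w3.png

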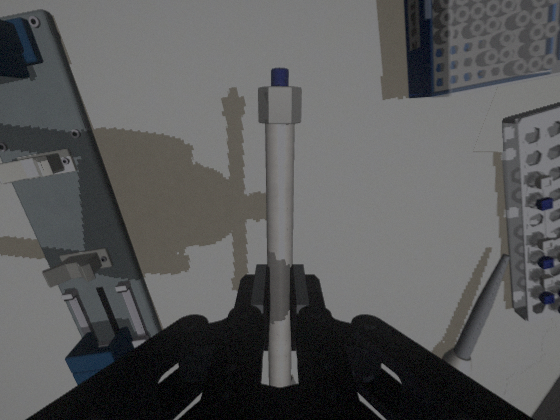

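View pics/s3.png

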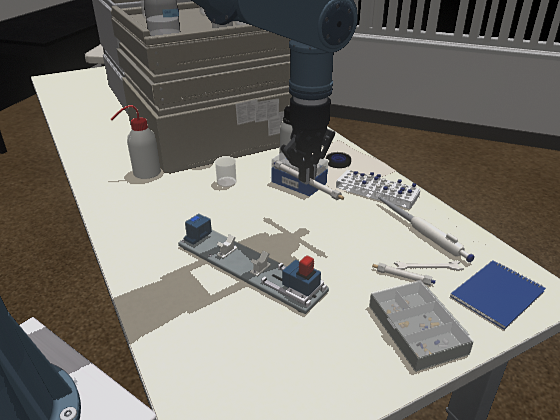

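Call:
{"op": "send_rows", "data": {"series": [[[0,0,3],[-40,8,0],1],[[0,0,6],[-85,15,0],1],[[0,0,9],[-130,22,0],1],[[0,0,9.8],[-160,26,0],1],[[0,0,9.8],[-173,28,0],1],[[0,0,9.8],[-173,28,-15],1],[[0,0,9.8],[-173,28,-30],1],[[0,0,9.8],[-173,28,-30],1]]}}

```text
time_s: 12.3
eef_pos: [0.468, -0.051, 0.0916]
eef_rot: [-0.002, 0.713, 0.702, -0.001]
wrist_force: [-0.2, 0.1, -1.1]
opening: 0.113
grasp_force: 59.1
```

```bash
python3 - <<'E'
from h import *
N=['column_mid','column_blue_end','end_block','cradle_axis','clamp_grip']
c=look('top',N); look('scene',N); look('wrist',N)
im=np.asarray(c['pixels'])[205:305,190:370,::-1]; cv2.imwrite('pics/t4.png',cv2.resize(im,None,fx=4.4,fy=4.4,interpolation=cv2.INTER_CUBIC))
o=telemetry.get_obs(); print(o['time_s'],o['eef_pos'],o['eef_rot'],o['opening'],o['grasp_force'])
E
```

```text
top column_mid []
top column_blue_end []
top end_block [([470, 75, 41], 0.68)]
top cradle_axis []
top clamp_grip [([469, -194, 79], 0.7)]
scene column_mid [([470, -51, 99], 0.79)]
scene column_blue_end [([472, 46, 96], 0.98)]
scene end_block [([469, 70, 41], 0.7)]
scene cradle_axis [([470, -56, 40], 0.81)]
scene clamp_grip [([465, -200, 78], 0.57)]
wrist column_mid [([467, -48, 94], 0.59)]
wrist column_blue_end [([472, 47, 96], 0.76), ([469, -50, 95], 0.16)]
wrist end_block [([470, 69, 38], 0.76)]
wrist cradle_axis [([468, -52, 38], 0.78)]
wrist clamp_grip []
13.2 [ 0.46869039 -0.05133678  0.09360457] [-2.10757712e-05  7.12485598e-01  7.01686734e-01 -5.16269993e-06] 0.11129246206906439 59.059897139668465
```

View pics/t4.png

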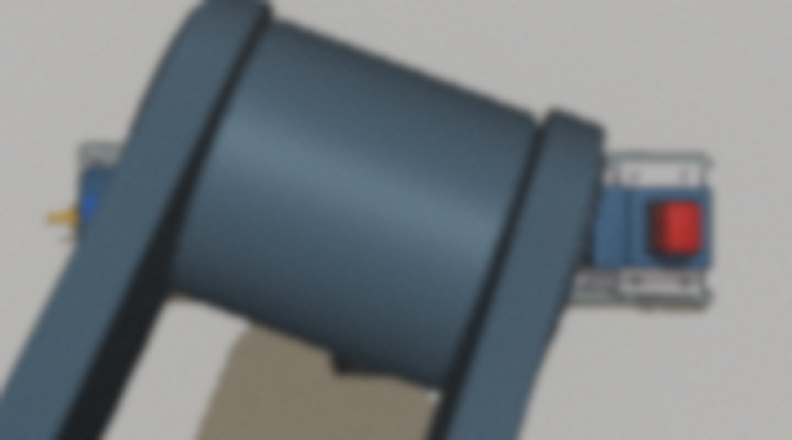

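Call:
{"op": "send_rows", "data": {"series": [[[0,0,0],[0,0,-10],1],[[0,0,0],[0,0,-20],1],[[0,0,0],[0,0,-30],1],[[0,0,0],[0,0,-38],1],[[0,0,0],[0,0,-45],1],[[0,0,0],[0,0,-50],1],[[0,0,0],[0,0,-53],1],[[0,0,0],[0,0,-53],1]]}}

```text
time_s: 14.2
eef_pos: [0.4687, -0.0513, 0.0405]
eef_rot: [-0.0, 0.712, 0.702, -0.0]
wrist_force: [-0.3, 0.8, -2.1]
opening: 0.114
grasp_force: 59.1
```

Call:
{"op": "send_rows", "data": {"series": [[[0,0,0],[0,0,-1],1],[[0,0,0],[0,0,-2],1],[[0,0,0],[0,0,-3],1],[[0,0,0],[0,0,-3],1]]}}

```text
time_s: 14.7
eef_pos: [0.4689, -0.0514, 0.0379]
eef_rot: [0.0, 0.712, 0.702, 0.0]
wrist_force: [-1.4, -0.5, 1.2]
opening: 0.113
grasp_force: 59.6
```

```bash
python3 - <<'E'
from h import *
N=['column_mid','column_blue_end','end_block']
look('scene',N,'s5.png'); c=look('wrist',N,'w5.png')
o=telemetry.get_obs(); print(o['time_s'],o['eef_pos'],o['wrist_force'])
E
```

```text
scene column_mid [([470, -49, 42], 0.76)]
scene column_blue_end [([476, 71, 42], 0.67), ([468, -198, 78], 0.67), ([471, 46, 44], 0.59)]
scene end_block [([472, 73, 42], 0.57), ([471, 47, 39], 0.38)]
wrist column_mid [([469, -51, 40], 0.78)]
wrist column_blue_end [([471, 50, 40], 0.59)]
wrist end_block []
15.1 [ 0.46888306 -0.05139246  0.03785396] [-1.95010002  0.99732058  4.64177561]
```

View pics/w5.png

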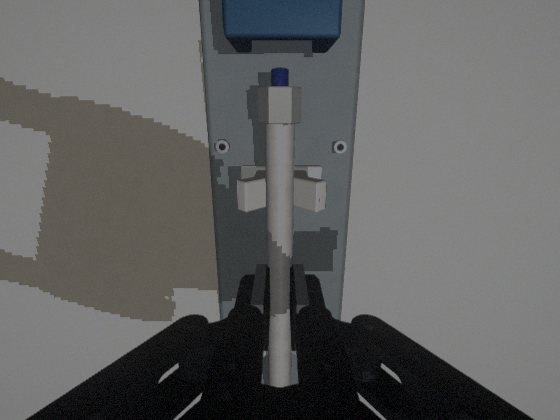

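The wrist view shows the column centred in the saddle near (280,190), and the blue tip (280,70) is clear of the hood edge (280,45). The wrist force has started to rise, so the column is in contact. Releasing.

Call:
{"op": "send_rows", "data": {"series": [[[0,0,0],[0,0,-1],1],[[0,0,0],[0,0,-1],0.7],[[0,0,0],[0,0,-1],0.5],[[0,0,0],[0,0,-1],0.2],[[0,0,0],[0,0,-1],0.2],[[0,0,0],[0,0,-1],0.2],[[0,0,0],[0,0,20],0.2],[[0,0,0],[0,0,50],0.2],[[0,0,0],[0,0,90],0.2],[[0,0,0],[0,0,110],0.2]]}}

```text
time_s: 16.35
eef_pos: [0.4697, -0.0517, 0.1498]
eef_rot: [0.001, 0.712, 0.702, 0.001]
wrist_force: [-0.5, -0.9, 0.4]
opening: 0.398
grasp_force: 0.0
```

Call:
{"op": "send_rows", "data": {"series": [[[0,0,0],[-1,-50,0],-1],[[0,0,-1],[-2,-100,0],-1],[[0,0,-1],[-2,-143,0],-1],[[0,0,-1],[-2,-143,0],-1]]}}

```text
time_s: 16.85
eef_pos: [0.4667, -0.1972, 0.1478]
eef_rot: [0.001, 0.72, 0.694, -0.0]
wrist_force: [0.9, 0.2, -0.1]
opening: 1.0
grasp_force: 0.0
```

```bash
python3 - <<'E'
from h import *
N=['column_mid','column_blue_end','end_block','cradle_axis','clamp_grip']
look('scene',N); c=look('wrist',N,'w6.png'); look('wrist',N[:2]+N[4:])
o=telemetry.get_obs(); print(o['time_s'],o['eef_pos'],o['wrist_force'],o['eef_rot'])
E
```

```text
scene column_mid [([469, -51, 41], 0.96)]
scene column_blue_end [([469, 46, 44], 0.9)]
scene end_block [([471, 66, 40], 0.95), ([471, -62, 0], 0.28)]
scene cradle_axis [([476, -50, 40], 0.69)]
scene clamp_grip [([468, -195, 76], 0.95)]
wrist column_mid [([467, -52, 37], 0.59)]
wrist column_blue_end []
wrist end_block []
wrist cradle_axis [([473, -50, 39], 0.97)]
wrist clamp_grip [([468, -194, 80], 0.92)]
wrist column_mid [([466, -51, 37], 0.97)]
wrist column_blue_end []
wrist clamp_grip [([467, -191, 79], 0.59)]
17.65 [ 0.4667524  -0.19430831  0.14763855] [-0.29458299  0.38918917 -0.06682931] [3.76970341e-05 7.18563176e-01 6.95461689e-01 1.42692323e-05]
```

View pics/w6.png

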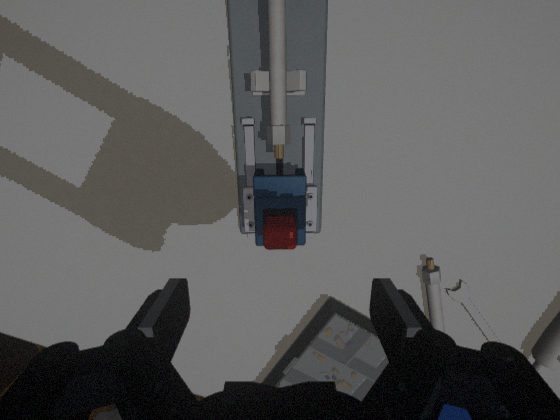

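The view shows the column lying straight, with its brass tip (279,155) clear of the clamp hood's edge (279,178). Now I'll grip the slide and push it home.

Call:
{"op": "send_rows", "data": {"series": [[[0,0,1],[0,0,-30],-1],[[0,0,1],[0,0,-60],-1],[[0,0,1],[0,0,-78],-1],[[0,0,1],[0,0,-83],-1],[[0,0,1],[0,0,-83],0.2],[[0,0,1],[0,0,-83],0.5],[[0,0,1],[0,0,-83],1],[[0,0,1],[0,0,-83],1],[[0,0,1],[0,0,-83],1],[[0,0,1],[0,0,-83],1]]}}

```text
time_s: 18.9
eef_pos: [0.4669, -0.1946, 0.0655]
eef_rot: [0.0, 0.712, 0.702, -0.0]
wrist_force: [-2.1, 0.4, 4.8]
opening: 0.264
grasp_force: 59.2
```

Call:
{"op": "send_rows", "data": {"series": [[[0,0,0],[0,5,0],1],[[0,0,0],[0,9,0],1],[[0,0,0],[0,13,0],1],[[0,0,0],[0.2,17,0],1],[[0,0,0],[0.3,21,0],1],[[0,0,0],[0.4,25,0],1],[[0,0,0],[0.5,29,0],1],[[0,0,0],[0.5,33,0],1],[[0,0,0],[0.5,36,0],1],[[0,0,0],[0.5,36,0],1]]}}

```text
time_s: 20.15
eef_pos: [0.4676, -0.1588, 0.0655]
eef_rot: [0.001, 0.712, 0.702, -0.0]
wrist_force: [-3.4, -1.8, 7.2]
opening: 0.269
grasp_force: 59.4
```

Call:
{"op": "send_rows", "data": {"series": [[[0,0,0],[0,3,0],1],[[0,0,0],[0,6,0],1],[[0,0,0],[0,9,0],1],[[0,0,0],[0,11,0],1],[[0,0,0],[0,11,0],1]]}}

```text
time_s: 20.78
eef_pos: [0.4678, -0.148, 0.0655]
eef_rot: [0.001, 0.712, 0.702, -0.0]
wrist_force: [-1.8, -3.3, 4.8]
opening: 0.266
grasp_force: 59.3
```

Call:
{"op": "send_rows", "data": {"series": [[[0,0,0],[0,2,0],1],[[0,0,0],[0,3,0],1],[[0,0,0],[0,4,0],1],[[0,0,0],[0,4,0],1]]}}

```text
time_s: 21.28
eef_pos: [0.4679, -0.1465, 0.0655]
eef_rot: [0.003, 0.712, 0.702, -0.002]
wrist_force: [-2.7, -14.3, 1.0]
opening: 0.265
grasp_force: 58.9
```

The stop came exactly at the predicted 48 mm of travel. Relax, release and lift.

Call:
{"op": "send_rows", "data": {"series": [[[0,0,0],[0,-2.5,0],1],[[0,0,0],[0,-2.5,0],0.3],[[0,0,0],[0,-2.5,0],-1],[[0,0,0],[0,-2.5,0],-1],[[0,0,0],[0,-2.5,0],-1],[[0,0,0],[0,-2.5,25],-1],[[0,0,0],[0,-2.5,70],-1],[[0,0,0],[0,-2.5,120],-1],[[0,0,0],[0,-2.5,140],-1],[[0,0,0],[0,-2.5,140],-1]]}}

```text
time_s: 22.52
eef_pos: [0.4683, -0.1464, 0.2063]
eef_rot: [0.002, 0.712, 0.702, 0.001]
wrist_force: [0.6, -0.0, -0.4]
opening: 1.002
grasp_force: 0.0
```

```bash
python3 - <<'E'
from h import *
N=['column_mid','column_blue_end','home_axis','end_block','clamp_grip']
look('scene',N); look('wrist',N,'w7.png'); look('scene',N)
o=telemetry.get_obs(); print(o['time_s'],o['eef_pos'],o['wrist_force'])
E
```

```text
scene column_mid [([469, -30, 44], 0.96)]
scene column_blue_end [([471, 68, 40], 0.76), ([472, -30, 41], 0.51)]
scene home_axis [([469, -29, 44], 0.86)]
scene end_block [([472, 70, 42], 0.56)]
scene clamp_grip [([468, -151, 77], 0.85)]
wrist column_mid [([469, -29, 42], 0.86)]
wrist column_blue_end [([469, -31, 39], 0.59)]
wrist home_axis [([468, -27, 42], 0.98), ([468, -29, 37], 0.36)]
wrist end_block []
wrist clamp_grip [([467, -146, 77], 0.95), ([470, -29, 43], 0.52)]
scene column_mid [([469, -30, 45], 0.77)]
scene column_blue_end [([471, 65, 41], 0.82)]
scene home_axis [([471, -29, 43], 0.65), ([471, 71, 43], 0.16)]
scene end_block [([476, 71, 43], 0.65)]
scene clamp_grip [([466, -150, 81], 0.9)]
23.425 [ 0.46724085 -0.14587599  0.20465266] [ 1.23057429  0.11428733 -0.38519077]
```

View pics/w7.png

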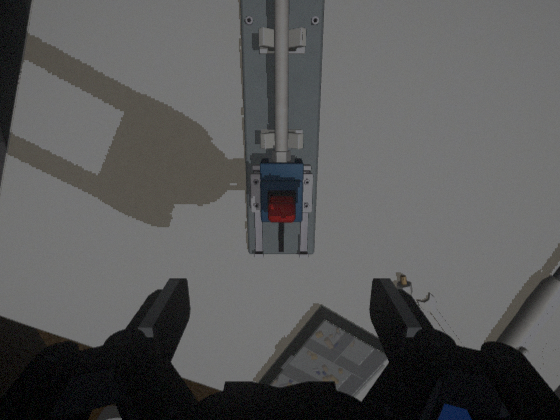

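The view shows the clamp home, its hood (280,165) over the column's brass end, the column straight in both saddles, and the fingers clear of everything.

```bash
python3 -c "
from h import *
print(ctrl.hand_in())"
```

```text
the job is handed in; nothing more can be done
None
```

The long column is in the holder, blue end at the fixed block, with the clamp slide pushed to its home stop and released. I handed the job in at about 23 s; the hand-in returned no verdict, but the last images showed the column straight and at its home place.

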